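Set the cured castings on their pads and press the bookmark

ROBOT

A 7-joint arm with a two-finger parallel gripper is mounted at the origin on the work surface. World frame = base frame: x ahead of the robot, y to its left, z up, the work surface at z = 0. Lengths are in m, angles in rad, forces in N, time in s.
With the tool pointing down it reaches from about 0.35 to 0.9 m from the base axis. Payload 19.9 kg.
Tool frame: the origin (TCP) lies midway between the tips of the shut fingers; the grasp point (between the pads) lies manip.tcp_to_grasp behind it (manip.tcp_to_grasp is the distance from the TCP to the grasp point, in m); z points along the fingers, y is the line along which they close (so a half turn about z gives the same grasp; the last joint's range is limited). The gripper opens to 94 mm and grips with 3 to 60 N. Pads are 16 mm wide; open, the fingers measure 119 mm over their backs; the gripper's body (75 mm by 177 mm) begins 78 mm behind the grasp point.
Start: joints at [-1.175, 0.417, -0.01, 1.614, 0.005, 1.111, -0.053], TCP at [0.264, 0.566, 0.205] pointing down, gripper open.
Joint ranges: [-2.81, 2.81], [-0.39, 2.02], [-1.27, 1.25], [0.06, 2.57], [-1.19, 4.33], [0.19, 2], [-2.82, 2.82]. Speed limits (rad/s): [1.89, 1.89, 2.39, 2.39, 3.01, 3.01, 3.01].

INTERFACE

Orientations are given as a rotation vector (axis times angle).
In Python, from rig import manip gives the robot as it stands.
- The arm moves only by the shell command python3 -m creep FILE, which reads ROWS from the file FILE. ROWS is a JSON object whose key "ticks" holds a list of rows, 1 to 5 of them, each of 5 numbers: dx, dy, dz in a scale on which 1.0 is 0.4 m, then a turn about the tool's z in fractions of the full range, 1 being 60 degrees, then the finger opening in m; each row is the pose to reach, as a shift and turn from the pose commanded when the command began, along the tool's axes at that moment; what a row does not reach only later rows make up. A row lasts 1/8 s, in which the tool goes at most 0.0625 m and 0.188 rad, less where a joint would pass 70% of its speed; a pose out of reach is approached as far as the arm can. The fingers move at their own pace and stop on an object; the grip force is fixed at half the most. Time passes only in rows, so rows that do not move let the fingers close. It prints the time, the measured TCP pose, the force, the opening and the grip force at its end. Input that does not fit is refused with a message, and nothing moves.
- manip.get_state(): the state, without advancing time (a new reading comes with each control period).
- manip.read_camera(name): name is "scene" or "top" or "wrist"; returns a dict with "image" (480x640x3 uint8, blue, green, red), "intrinsics" (3x3 intrinsics, pixels), "R" (3x3) and "t" (3): a world point X has camera coordinates R X + t; the wrist camera has in their place "T_tool_cam" (4x4, takes a point from camera to tool coordinates, whose origin is the TCP and whose axes are the flange's). Camera axes: x right, y down, z forward; pixel columns grow to the right and rows downward; lengths in m; the calibration is good to about 2 mm. A picture is of the moment at which its call begins: read the wrist's pose just before it. There is no depth.
- manip.job_done(): hands the job in; it is judged then, once.
The state is a dict: "t": time; "joint_pos": joint angles; "qvel": joint speeds; "joint_efforts": joint torques, N m; "tcp_pos": TCP position; "tool_rot": TCP orientation; "ft_force": force on the tool from outside, world axes, zero at the start; "torque": the same for the moment, N m; "finger_gap": finger opening in m; "grip_force": force on a finger pad.
Only numpy, scipy, OpenCV 4.12 (cv2) and the standard library are available. Lean on these libraries where they do the work, as an engineer would, in place of code of your own. Each camera call takes 0.05 s, during which the arm holds its last target. There are 200 camera calls.

TASK

Lay the round, square and oblong resin castings each in the middle of the pad of its own shape, the square and the oblong turned in line with their pads. Lay the long bookmark on the wooden press board, in line with it, and slide it lengthwise under the sprung steel arm until its end is up against the stop bar, so that the arm holds it down. Leave the small white bottle that stands among the things where it is.

Things in the scene. Friction and masses are not known exactly. Their poses are not given: they have to be found in the camera images.
- disc: round resin casting, brass edge and dark blue top, 14 mm thick, lying flat on the table; origin at the centre of its underside, z up; diameter 56 mm
- tile: square resin casting, brass edge and dark blue top, 14 mm thick, lying flat on the table; origin at the centre of its underside, z up; 50 x 50 mm, sides along its x and y axes
- oval: oblong resin casting, brass edge and dark blue top, 14 mm thick, lying flat on the table; origin at the centre of its underside, z up; 84 mm long along its x axis, 42 mm wide along y, with straight sides and half-round ends
- bookmark: long flat bar, resin in a brass frame, dark blue top, 140 mm long along its x axis, 30 mm wide along y, 10 mm thick; about 70 g; both ends alike; lying flat on the table; origin at the centre of its underside
- disc_pad: round fixed flat dark grey rubber pad, 4 mm thick, with a paler grey outline of the casting's size in its middle; origin at the centre of its underside on the table; diameter 74 mm, outline 56 mm
- tile_pad: square fixed flat dark grey rubber pad, 4 mm thick, with a paler grey outline of the casting's size in its middle; origin at the centre of its underside on the table; 68 x 68 mm, outline 50 x 50 mm, sides along its x and y axes
- oval_pad: oblong fixed flat dark grey rubber pad, 4 mm thick, with a paler grey outline of the casting's size in its middle; origin at the centre of its underside on the table; 102 mm long along its x axis, 60 mm wide along y, outline 84 x 42 mm
- press: fixed pale wooden board 60 mm wide, 12 mm thick, from x -130 mm (open end, toward the robot) to +90 mm, steel arm at the far end; origin on its underside below the arm's foot, x along the board, the way the bookmark slides in. Dark stop bar 6 mm high with its face at x +35 mm: against it the bookmark's centre is at x -35 mm, y 0, underside 12 mm up; at x -125 mm it is clear of the arm
- press_arm (a joint): sprung steel arm of the press, 22 mm wide, in rad: 0 empty and down, about 0.08 with the bookmark under its foot, where it presses with 1.5 to 2 N. The empty foot hangs 4 mm over the board; from it a lead-in slopes up toward the open end to 41 mm before the foot, 31 mm above the table, so the bookmark pushed along the board lifts the arm itself (2 to 5 N)
- bottle: small white bottle with a white cap (another, at the table's far side, has a blue cap), 28 mm in diameter and 60 mm high, standing upright; not to be moved; origin at the centre of its underside
Not all that is in view belongs to the job. What is shaped like the bookmark but orange or turquoise is not meant.

How it is judged:
By the outcome, as a careful person would: the job done as asked, in the order asked, and still so for the second after the job is handed in, with the robot touching nothing.
It also fails if it takes over 112 s, if anything falls off the work surface, if the arm or the gripper's body presses on something with over 40 N, if the wrist force passes 120 N, or if a joint passes its speed limit or range.

## Working session

There is one attempt and no reset: what is moved stays moved. The work goes in short steps, Python scripts to look and compute and a shell command to move; the robot and the scene stay as the last step left them, time stands still between calls to the robot, and variables do not carry over. Pictures are saved under pics/ and viewed, at most 14 in all, crops included, and the job is handed in when it is done.

```bash
mkdir -p pics; ls; python3 - <<'E'
from rig import manip
import cv2,numpy as np
s=manip.get_state(); print({k:np.round(v,3) for k,v in s.items()}, manip.tcp_to_grasp)
for n in ("top","scene"):
    c=manip.read_camera(n); cv2.imwrite(f"pics/{n}0.png",c["image"]); print(n,c["intrinsics"],c["R"],c["t"])
c=manip.read_camera("wrist");print(c["T_tool_cam"],c["intrinsics"])
E
```

```text
pics
{'t': np.float64(0.0), 'joint_pos': array([-1.176,  0.418, -0.01 ,  1.614,  0.005,  1.111, -0.053]), 'qvel': array([-0.   , -0.001, -0.002, -0.001,  0.001,  0.001,  0.   ]), 'joint_efforts': array([-0.0000e+00, -8.5124e+01,  6.3900e-01, -4.2601e+01, -4.9000e-02,
        1.8000e-02,  0.0000e+00]), 'tcp_pos': array([0.264, 0.566, 0.205]), 'tool_rot': array([-6.810e-01, -3.067e+00,  2.000e-03]), 'ft_force': array([-0.649, -0.208, -0.591]), 'torque': array([-0.034, -0.043, -0.012]), 'grip_force': np.float64(0.0), 'finger_gap': np.float64(0.094)} 0.0188
top [[518.73273619   0.         322.42995894]
 [  0.         518.73273619 236.31960853]
 [  0.           0.           1.        ]] [[ 0.01886498 -0.99960941  0.02061908]
 [-0.98353258 -0.02226114 -0.17935468]
 [ 0.17974363 -0.01689602 -0.98356838]] [-0.07223398  0.52243097  1.24644336]
scene [[463.11802564   0.         320.23439559]
 [  0.         463.11802564 239.26784008]
 [  0.           0.           1.        ]] [[-0.2151867   0.97647181 -0.01405281]
 [ 0.54308489  0.10769616 -0.83274266]
 [-0.8116363  -0.18682701 -0.55348187]] [ 0.16154482 -0.23662215  1.42457982]
[[ 1.09456728e-03 -9.74088275e-01 -2.26165502e-01  6.63731603e-02]
 [ 9.99999384e-01  1.02451441e-03  4.27117000e-04  3.66883723e-04]
 [-1.84339845e-04 -2.26165831e-01  9.74088796e-01 -1.79549288e-01]
 [ 0.00000000e+00  0.00000000e+00  0.00000000e+00  1.00000000e+00]] [[417.23789715   0.         324.24230661]
 [  0.         417.23789715 244.89722166]
 [  0.           0.           1.        ]]
```

View pics/top0.png

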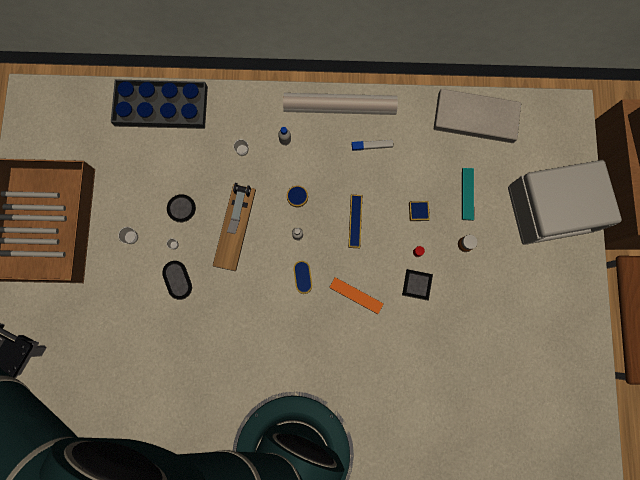

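View pics/scene0.png

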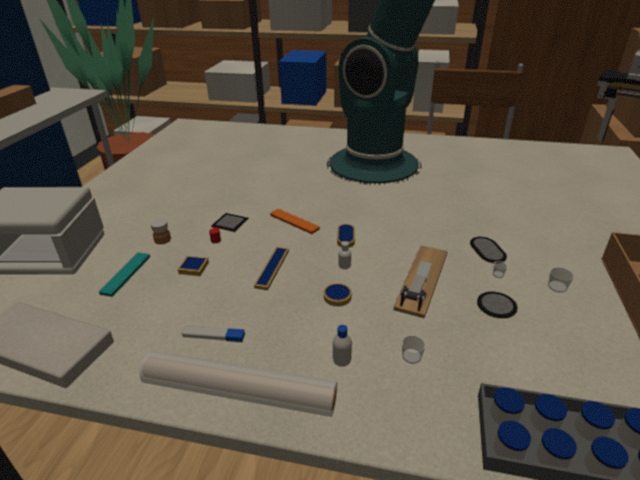

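The top view shows the disc (297,196), tile (419,211), oval (303,277) and bookmark (355,221). The pads are at (181,208), (177,280) and (418,285), the press at (235,228) with its open end toward the robot, and the white bottle at (297,233). A small cup stands at (173,244) between two pads. The scene view agrees.

```bash
cat > h.py <<'E'
from rig import manip
import cv2, numpy as np
from scipy.spatial.transform import Rotation as Rn
def cam(name):
    """image, K, camera centre, R cam->world"""
    s=manip.get_state(); c=manip.read_camera(name); K=c["intrinsics"]
    if name=="wrist":
        Rt=Rn.from_rotvec(s["tool_rot"]).as_matrix(); T=c["T_tool_cam"]
        return c["image"],K,s["tcp_pos"]+Rt@T[:3,3],Rt@T[:3,:3]
    return c["image"],K,-c["R"].T@c["t"],c["R"].T
def rays(C,px):
    px=np.atleast_2d(px).astype(float); d=np.c_[px,np.ones(len(px))]@np.linalg.inv(C[1]).T@C[3].T
    return d/np.linalg.norm(d,axis=1)[:,None]
def plane(C,px,z):
    d=rays(C,px); return C[2]+d*((z-C[2][2])/d[:,2])[:,None]
def proj(C,X):
    p=(np.atleast_2d(X)-C[2])@C[3]@C[1].T; return p[:,:2]/p[:,2:]
def tri(C1,p1,C2,p2):
    """midpoint of two rays and their gap"""
    a,b=rays(C1,p1)[0],rays(C2,p2)[0]
    k=np.linalg.lstsq(np.c_[a,-b],C2[2]-C1[2],rcond=None)[0]
    A,B=C1[2]+k[0]*a,C2[2]+k[1]*b
    return (A+B)/2,np.linalg.norm(A-B)
def mask(img,kind):
    h=cv2.cvtColor(img,cv2.COLOR_BGR2HSV)
    if kind=="blue": m=cv2.inRange(h,(105,120,40),(130,255,255))
    if kind=="dark": m=cv2.inRange(h,(0,0,0),(179,90,55))
    if kind=="wood": m=cv2.inRange(h,(8,80,90),(25,200,255))
    return m
def blobs(img,kind,amin,amax):
    """filled outer contours: (centroid, contour)"""
    out=[]
    for c in cv2.findContours(mask(img,kind),cv2.RETR_EXTERNAL,cv2.CHAIN_APPROX_NONE)[0]:
        M=cv2.moments(c)
        if amin<M["m00"]<amax: out.append((np.array([M["m10"],M["m01"]])/M["m00"],c[:,0]))
    return out
def shape(C,c,z):
    """world rectangle of a contour on plane z: centroid, size mm, yaw of long side deg"""
    P=plane(C,c,z)[:,:2]; f=(P*1e4).astype(np.float32)
    hull=cv2.convexHull(f); M=cv2.moments(hull)
    (x,y),(w,h),a=cv2.minAreaRect(hull)
    if w<h: w,h,a=h,w,a-90
    return np.array([M["m10"]/M["m00"],M["m01"]/M["m00"]])/1e4,np.array([x,y])/1e4,(round(w/10,1),round(h/10,1)),round((a+90)%180-90,1)
E
python3 - <<'E'
from h import *
T=cam("top");S=cam("scene")
for k,z,a in(("blue",.014,60),("dark",.004,250),("wood",.012,300)):
    sb=blobs(S[0],k,a*.2,4000)
    for p,c in blobs(T[0],k,a,4000):
        X=plane(T,p,z)[0]
        if not(.3<X[0]<.9 and abs(X[1])<.7): continue
        q=min(sb,key=lambda b:np.linalg.norm(b[0]-proj(S,X)[0]))
        print(k,p.round(),"scene",q[0].round(),"tri",[np.round(v,3) for v in tri(T,p,S,q[0])],"shape",[np.round(v,3) for v in shape(T,c,z)])
E
```

```text
blue [302. 276.] scene [346. 233.] tri [array([ 0.426, -0.012,  0.01 ]), np.float64(0.003)] shape [array([ 0.426, -0.013]), array([ 0.426, -0.013]), array([74.5, 33.2]), np.float64(9.5)]
blue [419. 210.] scene [192. 263.] tri [array([ 0.606, -0.311,  0.01 ]), np.float64(0.002)] shape [array([ 0.605, -0.312]), array([ 0.605, -0.312]), array([41.5, 37.3]), np.float64(-88.6)]
blue [355. 220.] scene [271. 266.] tri [array([ 0.576, -0.146,  0.004]), np.float64(0.001)] shape [array([ 0.574, -0.145]), array([ 0.574, -0.145]), array([130.3,  21.6]), np.float64(-2.0)]
blue [297. 195.] scene [337. 291.] tri [array([0.638, 0.008, 0.011]), np.float64(0.002)] shape [array([0.637, 0.007]), array([0.638, 0.007]), array([44.1, 42.9]), np.float64(-88.6)]
blue [357. 145.] scene [234. 335.] tri [array([ 0.781, -0.149,  0.004]), np.float64(0.002)] shape [array([ 0.778, -0.15 ]), array([ 0.778, -0.15 ]), array([29.7, 20.2]), np.float64(-81.8)]
blue [189. 110.] scene [509. 399.] tri [array([0.853, 0.296, 0.038]), np.float64(0.002)] shape [array([0.864, 0.301]), array([0.864, 0.302]), array([40.4, 39.4]), 
[... 793 characters left out ...]
rray([ 0.413,  0.307, -0.008]), np.float64(0.0)] shape [array([0.412, 0.304]), array([0.412, 0.304]), array([100.8,  59.3]), np.float64(23.8)]
dark [522. 212.] scene [ 82. 230.] tri [array([ 0.598, -0.565,  0.056]), np.float64(0.004)] shape [array([ 0.61 , -0.585]), array([ 0.614, -0.584]), array([175.6,  44.5]), np.float64(12.3)]
dark [156. 106.] scene [575. 406.] tri [array([0.857, 0.378, 0.051]), np.float64(0.002)] shape [array([0.885, 0.384]), array([0.885, 0.384]), array([250.4, 132.4]), np.float64(90.0)]
wood [232. 237.] scene [424. 277.] tri [array([ 0.528,  0.173, -0.011]), np.float64(0.0)] shape [array([0.552, 0.165]), array([0.552, 0.166]), array([219.2,  59.5]), np.float64(-11.2)]
```

```bash
cat >> h.py <<'E'
def to(x,y,z,head):
    """shift and turn in tool axes to TCP (x,y,z), closing line heading head (deg, mod 180)"""
    s=manip.get_state(); R=Rn.from_rotvec(s["tool_rot"]).as_matrix()
    d=R.T@(np.array([x,y,z])-s["tcp_pos"]); h=np.degrees(np.arctan2(R[1,1],R[0,1]))
    t=-((head-h+90)%180-90)
    print("d",d.round(4),"turn",round(np.radians(t),3),"h now",round(h,1),"dist",round(np.linalg.norm(d),3),"tilt",np.round(R[:2,2],3),"t",round(float(s["t"]),2))
E
python3 -c "
from h import *
to(.52,.30,.26,85)"
```

```text
d [-0.3442 -0.133  -0.0547] turn -0.35 h now 65.0 dist 0.373 tilt [-0.    -0.001] t 0.25
```

Careful with the scale: shifts go in shares of 0.4 m and turns go in shares of 60 degrees. That gives: -0.344 m / 0.4 = -0.86, -0.133 m / 0.4 = -0.3325, -0.35 rad / 1.0472 = -0.3342.

```bash
echo '{"ticks": [[-0.86, -0.3325, -0.1375, -0.3342, 0.094], [-0.86, -0.3325, -0.1375, -0.3342, 0.094], [-0.86, -0.3325, -0.1375, -0.3342, 0.094], [-0.86, -0.3325, -0.1375, -0.3342, 0.094], [-0.86, -0.3325, -0.1375, -0.3342, 0.094]]}' > rows.txt && python3 -m creep rows.txt; python3 -c "
from h import *
to(.52,.30,.26,85)"
```

```text
t: 0.88
tcp_pos: [0.477, 0.3445, 0.2514]
tool_rot: [0.136, 3.139, 0.0]
ft_force: [0.3, -0.3, 0.5]
finger_gap: 0.0939
grip_force: 0.0
d [-0.0467 -0.0406 -0.0086] turn 0.001 h now 85.0 dist 0.062 tilt [0. 0.] t 0.88
```

Scaled: -0.047 m / 0.4 = -0.1175, -0.041 m / 0.4 = -0.1025.

```bash
echo '{"ticks": [[-0.1175, -0.1025, -0.0225, 0, 0.094], [-0.1175, -0.1025, -0.0225, 0, 0.094]]}' > rows.txt && python3 -m creep rows.txt; python3 - <<'E'
from h import *
C=cam("wrist"); cv2.imwrite("pics/w1.png",C[0])
for p,c in blobs(C[0],"dark",1500,40000): print(p.round(),[np.round(v,4) for v in shape(C,c,.004)])
E
```

```text
t: 1.12
tcp_pos: [0.5225, 0.2967, 0.2605]
tool_rot: [0.147, 3.136, -0.002]
ft_force: [-0.6, 0.5, 0.4]
finger_gap: 0.0941
grip_force: 0.0
[341. 279.] [array([0.5982, 0.3089]), array([0.5984, 0.3088]), array([71. , 70.2]), np.float64(-5.3)]
[322. 100.] [array([0.4118, 0.3061]), array([0.4119, 0.306 ]), array([99. , 57.7]), np.float64(23.2)]
```

View pics/w1.png

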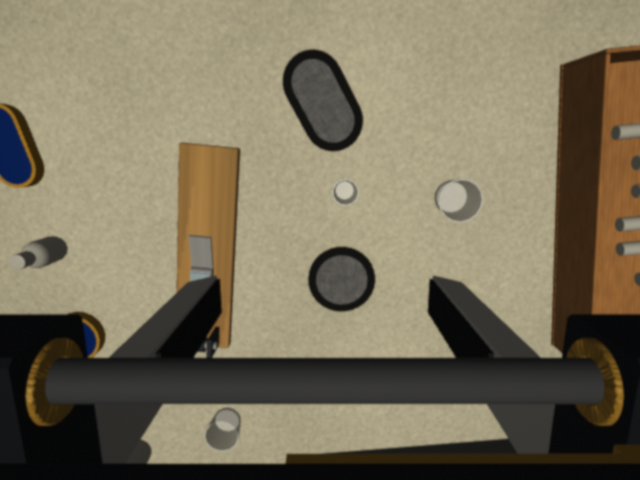

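Wrist view: the oval pad is at (322,100), the disc pad at (341,279), a small cup between them at (345,190), and the press board at (209,240). The disc and oval are at the left edge. Next I'll move over the castings.

Scaled: 0.3 m / 0.4 = 0.75, -0.09 rad / 1.0472 = -0.0859.

```bash
python3 -c "
from h import *
to(.50,0.0,.26,90)"; echo '{"ticks": [[0, 0.75, 0, -0.0859, 0.094], [0, 0.75, 0, -0.0859, 0.094], [0, 0.75, 0, -0.0859, 0.094], [0, 0.75, 0, -0.0859, 0.094], [0, 0.75, 0, -0.0859, 0.094]]}' > rows.txt && python3 -m creep rows.txt;  echo '{"ticks": [[0, 0, 0, 0, 0.094], [0, 0, 0, 0, 0.094]]}' > rows.txt && python3 -m creep rows.txt; cat > look.py <<'E'
from h import *
import sys
C=cam("wrist"); cv2.imwrite(f"pics/{sys.argv[1]}.png",C[0])
S=manip.get_state(); print("tcp",S["tcp_pos"].round(4),"v",np.abs(S["qvel"]).max().round(3))
for k,z,a in(("blue",.014,700),("dark",.004,1500),("wood",.012,3000)):
    for p,c in blobs(C[0],k,a,60000):
        edge=c.min()<2 or c[:,0].max()>637 or c[:,1].max()>477
        v=shape(C,c,z)
        if not edge and max(v[2])<240: print(k,p.round(),[np.round(q,4) for q in v])
E
python3 look.py w2
```

```text
d [-6.700e-03 -2.999e-01  2.000e-04] turn -0.091 h now 84.8 dist 0.3 tilt [ 0. -0.] t 1.18
t: 1.8
tcp_pos: [0.543, 0.6036, 0.2592]
tool_rot: [0.009, -3.14, -0.0]
ft_force: [0.1, -0.1, -0.2]
finger_gap: 0.0937
grip_force: 0.0
t: 2.05
tcp_pos: [0.5443, 0.6004, 0.2593]
tool_rot: [0.007, -3.141, 0.001]
ft_force: [-0.4, -1.0, -0.4]
finger_gap: 0.0939
grip_force: 0.0
tcp [0.5449 0.5997 0.2601] v 0.016
dark [ 54. 260.] [array([0.5984, 0.3102]), array([0.5986, 0.3102]), array([72. , 70.9]), np.float64(-49.6)]
wood [531. 231.] [array([0.5662, 0.8165]), array([0.5799, 0.8172]), array([182. ,  58.1]), np.float64(-3.4)]
```

View pics/w2.png

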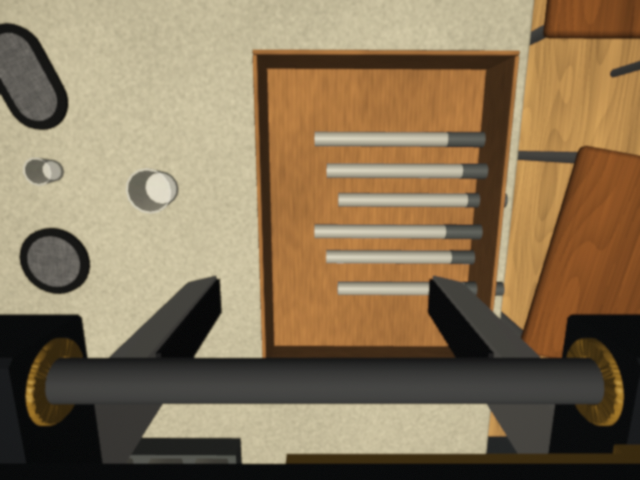

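I moved the wrong way because I mistook the sign, so this view shows the tray. The disc pad at (54,260) does give the same position as before. Going back over the castings.

Scaled: -0.3 m / 0.4 = -0.75.

```bash
echo '{"ticks": [[0, -0.75, 0, 0, 0.094], [0, -0.75, 0, 0, 0.094], [0, -0.75, 0, 0, 0.094], [0, -0.75, 0, 0, 0.094], [0, -0.75, 0, 0, 0.094]]}' > rows.txt && python3 -m creep rows.txt;  echo '{"ticks": [[0.1125, -0.75, 0, 0, 0.094], [0.1125, -0.75, 0, 0, 0.094], [0.1125, -0.75, 0, 0, 0.094], [0.1125, -0.75, 0, 0, 0.094], [0.1125, -0.75, 0, 0, 0.094]]}' > rows.txt && python3 -m creep rows.txt; echo '{"ticks": [[0, 0, 0, 0, 0.094]]}' > rows.txt && python3 -m creep rows.txt; python3 look.py w3
```

```text
t: 2.72
tcp_pos: [0.5458, 0.2964, 0.2612]
tool_rot: [-0.001, 3.14, 0.001]
ft_force: [1.1, -0.1, -0.5]
finger_gap: 0.0945
grip_force: 0.0
t: 3.35
tcp_pos: [0.5007, -0.003, 0.2608]
tool_rot: [-0.002, 3.14, 0.001]
ft_force: [0.6, 0.3, -0.8]
finger_gap: 0.0937
grip_force: 0.0
t: 3.48
tcp_pos: [0.5008, -0.0046, 0.261]
tool_rot: [0.006, 3.14, -0.0]
ft_force: [-0.4, 1.0, 0.7]
finger_gap: 0.0942
grip_force: 0.0
tcp [ 0.5012 -0.0021  0.2608] v 0.038
blue [335. 335.] [array([0.6364, 0.0084]), array([0.6362, 0.0085]), array([45.4, 44.2]), np.float64(89.8)]
blue [ 42. 303.] [array([ 0.5979, -0.3102]), array([ 0.5983, -0.3106]), array([40.1, 26.8]), np.float64(-87.6)]
blue [193. 250.] [array([ 0.5406, -0.142 ]), array([ 0.5418, -0.1419]), array([66.5, 20.2]), np.float64(-1.9)]
blue [316. 137.] [array([ 0.4251, -0.0118]), array([ 0.4252, -0.0118]), array([74.1, 32.4]), np.float64(9.3)]
wood [497. 216.] [array([0.5177, 0.1743]), array([0.5254, 0.171 ]), array([169.3,  62.4]), np.float64(-10.9)]
wood [316. 136.] [array([ 0.4251, -0.0119]), array([ 0.4251, -0.0119]), array([85.5, 43.7]), np.float64(9.2)]
wood [175.  92.] [array([ 0.3823, -0.1469]), array([ 0.3823, -0.1468]), array([142.1,  31.7]), np.float64(62.6)]
```

View pics/w3.png

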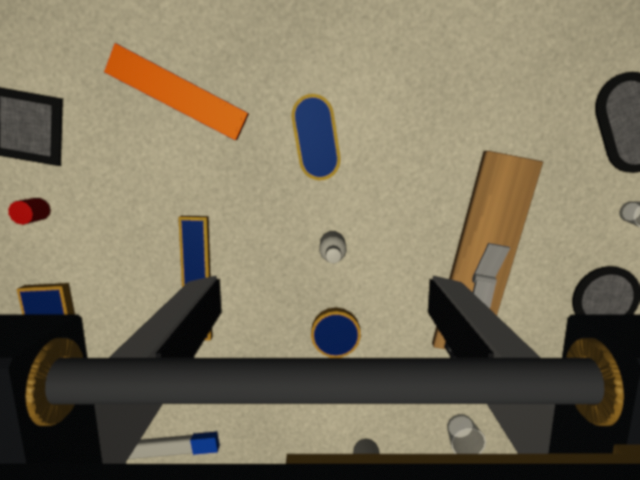

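The disc is at (335,335), the oval at (316,137), the bottle at (333,245), the bookmark at (195,275), the tile at the lower left and the press at the right. The wrist positions agree with the top view to about 2 mm. Grasping the disc now.

Scaled: 0.2 m / 0.4 = 0.5, -0.135 m / 0.4 = -0.3375.

```bash
echo '{"ticks": [[-0.15, 0.0125, 0, 0, 0.094], [-0.275, 0.025, 0.075, 0, 0.094], [-0.3375, 0.0275, 0.225, 0, 0.094], [-0.3375, 0.0275, 0.375, 0, 0.094], [-0.3375, 0.0275, 0.5, 0, 0.094]]}' > rows.txt && python3 -m creep rows.txt; python3 -c "
from h import *
to(.6364,.0084,.0035,90)"
```

```text
t: 4.15
tcp_pos: [0.6362, 0.0126, 0.0577]
tool_rot: [0.006, -3.141, -0.001]
ft_force: [1.3, 0.4, -0.1]
finger_gap: 0.0942
grip_force: 0.0
d [-0.0002 -0.0042  0.0542] turn 0.004 h now 90.2 dist 0.054 tilt [-0.001  0.001] t 4.15
```

Scaled: 0.0535 m / 0.4 = 0.1338, 0.05 m / 0.4 = 0.125.

```bash
echo '{"ticks": [[0, -0.0075, 0.075, 0, 0.094], [0, -0.0075, 0.125, 0, 0.094], [0, -0.0075, 0.1338, 0, 0.094], [0, -0.0075, 0.1338, 0, 0.04], [0, -0.0075, 0.1338, 0, 0.04]]}' > rows.txt && python3 -m creep rows.txt; echo '{"ticks": [[0, 0, 0, 0, 0.04], [0, 0, 0, 0, 0.04]]}' > rows.txt && python3 -m creep rows.txt
```

```text
t: 4.78
tcp_pos: [0.6378, 0.0085, 0.0078]
tool_rot: [-0.005, 3.14, 0.0]
ft_force: [-0.0, 0.1, -1.3]
finger_gap: 0.0774
grip_force: 0.0
t: 5.03
tcp_pos: [0.6372, 0.0084, 0.0069]
tool_rot: [-0.005, 3.141, -0.0]
ft_force: [0.3, -1.0, 0.3]
finger_gap: 0.0574
grip_force: 0.4
```

Scaled: -0.11 m / 0.4 = -0.275, -0.05 m / 0.4 = -0.125.

```bash
echo '{"ticks": [[0, 0, 0, 0, 0.04], [0, 0, 0, 0, 0.04], [0, 0, -0.125, 0, 0.04], [0, 0, -0.275, 0, 0.04], [0, 0, -0.275, 0, 0.04]]}' > rows.txt && python3 -m creep rows.txt; python3 -c "
from h import *
to(.5982,.3095,.116,90)"
```

```text
t: 5.65
tcp_pos: [0.6394, 0.0083, 0.121]
tool_rot: [-0.005, 3.135, 0.001]
ft_force: [0.3, -0.5, -1.0]
finger_gap: 0.0552
grip_force: 30.0
d [0.0403 0.3013 0.0049] turn 0.003 h now 90.2 dist 0.304 tilt [0.007 0.   ] t 5.65
```

Scaled: 0.301 m / 0.4 = 0.7525, 0.04 m / 0.4 = 0.1.

```bash
echo '{"ticks": [[0.1, 0.7525, 0.0125, 0, 0.04], [0.1, 0.7525, 0.0125, 0, 0.04], [0.1, 0.7525, 0.0125, 0, 0.04], [0.1, 0.7525, 0.0125, 0, 0.04], [0.1, 0.7525, 0.0125, 0, 0.04]]}' > rows.txt && python3 -m creep rows.txt; echo '{"ticks": [[0, 0, 0, 0, 0.04], [0, 0, 0, 0, 0.04]]}' > rows.txt && python3 -m creep rows.txt; python3 look.py w4
```

```text
t: 6.28
tcp_pos: [0.5949, 0.3116, 0.1104]
tool_rot: [0.007, -3.14, 0.001]
ft_force: [1.1, -0.5, -0.4]
finger_gap: 0.0549
grip_force: 30.0
t: 6.52
tcp_pos: [0.5958, 0.3085, 0.1105]
tool_rot: [0.005, -3.141, 0.002]
ft_force: [-0.1, -0.9, 0.0]
finger_gap: 0.0549
grip_force: 30.0
tcp [0.5962 0.3078 0.1108] v 0.013
blue [324. 299.] [array([0.6341, 0.3094]), array([0.6342, 0.3093]), array([76.1, 76.1]), np.float64(44.8)]
dark [323. 220.] [array([0.586 , 0.3088]), array([0.5831, 0.3086]), array([71.4, 41.4]), np.float64(-89.2)]
wood [324. 298.] [array([0.6342, 0.3094]), array([0.6338, 0.3094]), array([89.3, 88.8]), np.float64(-89.7)]
```

View pics/w4.png

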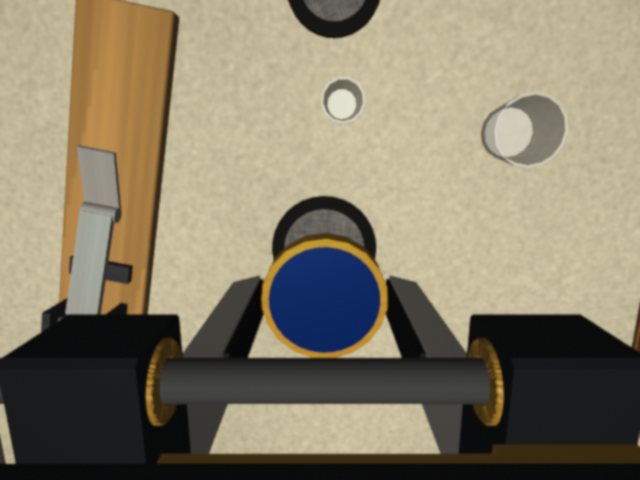

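The disc is held squarely at (324,299), with its pad behind it at (323,220).

```bash
cat > held.py <<'E'
from h import *
import sys
k,z=sys.argv[1],float(sys.argv[2])   # held thing's brass+blue outline, its top z above TCP
S=manip.get_state(); C=cam("wrist"); m=mask(C[0],"blue")|mask(C[0],"wood")
cs=[c[:,0] for c in cv2.findContours(m,cv2.RETR_EXTERNAL,cv2.CHAIN_APPROX_NONE)[0] if cv2.contourArea(c)>3000]
for c in cs:
    v=shape(C,c,S["tcp_pos"][2]+z)
    if np.linalg.norm(v[0]-S["tcp_pos"][:2])<.08: print("tcp",S["tcp_pos"].round(4),"held",[np.round(q,4) for q in v],"rel",(v[1]-S["tcp_pos"][:2]).round(4))
E
python3 held.py disc .007
```

```text
tcp [0.5962 0.3078 0.1108] held [array([0.595 , 0.3087]), array([0.5948, 0.3087]), array([55.4, 55.1]), np.float64(-89.8)] rel [-0.0015  0.0009]
```

Scaled: 0.1 m / 0.4 = 0.25, -0.0033 m / 0.4 = -0.0083.

```bash
echo '{"ticks": [[-0.0083, 0.0025, 0.125, 0, 0.04], [-0.0083, 0.0025, 0.2125, 0, 0.04], [-0.0083, 0.0025, 0.2375, 0, 0.04], [-0.0083, 0.0025, 0.245, 0, 0.04], [-0.0083, 0.0025, 0.25, 0, 0.04]]}' > rows.txt && python3 -m creep rows.txt; echo '{"ticks": [[0, 0, 0, 0, 0.04], [0, 0, 0, 0, 0.094], [0, 0, 0, 0, 0.094], [0, 0, 0, 0, 0.094]]}' > rows.txt && python3 -m creep rows.txt
```

```text
t: 7.25
tcp_pos: [0.6002, 0.3104, 0.0128]
tool_rot: [-0.004, 3.14, 0.001]
ft_force: [-0.5, -0.5, 0.0]
finger_gap: 0.0549
grip_force: 30.0
t: 7.75
tcp_pos: [0.5994, 0.3103, 0.0117]
tool_rot: [-0.005, 3.141, 0.0]
ft_force: [-0.8, -0.3, -0.3]
finger_gap: 0.0814
grip_force: 0.0
```

Scaled: -0.2 m / 0.4 = -0.5, -0.17 m / 0.4 = -0.425.

```bash
echo '{"ticks": [[0, 0, -0.125, 0, 0.094], [0.05, 0, -0.275, 0, 0.094], [0.125, 0, -0.425, 0, 0.094], [0.125, 0, -0.5, 0, 0.094], [0.125, 0, -0.5, 0, 0.094]]}' > rows.txt && python3 -m creep rows.txt; echo '{"ticks": [[0, 0, 0, 0, 0.094], [0, 0, 0, 0, 0.094]]}' > rows.txt && python3 -m creep rows.txt; cat > placed.py <<'E'
from h import *
import sys
zc=float(sys.argv[1]) # top height of casting on pad
S=manip.get_state(); C=cam("wrist"); print("tcp",S["tcp_pos"].round(4))
for k,z in(("dark",.004),("both",zc)):
    m=mask(C[0],"blue")|mask(C[0],"wood") if k=="both" else mask(C[0],k)
    for c in cv2.findContours(m,cv2.RETR_EXTERNAL,cv2.CHAIN_APPROX_NONE)[0]:
        if cv2.contourArea(c)<1500: continue
        v=shape(C,c[:,0],z)
        if np.linalg.norm(v[0]-S["tcp_pos"][:2])<.25 and max(v[2])<240: print(k,[np.round(q,4) for q in v])
E
python3 placed.py .018; python3 -c "
from h import *
to(.4252,-.0118,.2,99.3)"
```

```text
t: 8.38
tcp_pos: [0.5502, 0.3109, 0.2147]
tool_rot: [-0.006, 3.137, 0.004]
ft_force: [0.1, -0.2, -0.5]
finger_gap: 0.0941
grip_force: 0.0
t: 8.62
tcp_pos: [0.5491, 0.3097, 0.2102]
tool_rot: [0.005, -3.14, 0.002]
ft_force: [0.0, -0.2, 0.1]
finger_gap: 0.0942
grip_force: 0.0
tcp [0.5491 0.3097 0.2102]
dark [array([0.4119, 0.3062]), array([0.412 , 0.3062]), array([99.8, 58.1]), np.float64(23.7)]
both [array([0.5985, 0.3113]), array([0.5986, 0.311 ]), array([55.4, 55. ]), np.float64(0.3)]
both [array([0.5322, 0.1722]), array([0.5432, 0.1714]), array([202.6,  58.5]), np.float64(-10.9)]
d [ 0.1249 -0.3212  0.0108] turn -0.159 h now 90.2 dist 0.345 tilt [-0.002 -0.001] t 8.68
```

```bash
cat > ring.py <<'E'
from h import *
import sys
x,y,r=map(float,sys.argv[1:4]) # dark pad points near x,y
C=cam("wrist"); m=mask(C[0],"dark"); v,u=np.nonzero(m); px=np.c_[u,v]
P=plane(C,px,.004)[:,:2]; k=np.hypot(*(P-[x,y]).T)<r
m[:]=0; m[v[k],u[k]]=255
c=np.vstack([c[:,0] for c in cv2.findContours(m,cv2.RETR_EXTERNAL,cv2.CHAIN_APPROX_NONE)[0] if cv2.contourArea(c)>15])
print([np.round(q,4) for q in shape(C,c,.004)])
o=C[0].copy(); q=proj(C,[[x,y,.01]])[0].astype(int); a,b=max(q[0]-100,0),max(q[1]-100,0)
cv2.imwrite("pics/ring_%d.png"%int(manip.get_state()["t"]*100),cv2.resize(np.hstack([o[b:b+200,a:a+200],cv2.cvtColor(m,8)[b:b+200,a:a+200]]),None,fx=2,fy=2))
E
python3 ring.py .5984 .31 .043; ls pics
```

```text
[array([0.5981, 0.309 ]), array([0.5983, 0.3091]), array([71.2, 70.5]), np.float64(0.2)]
ring_872.png
scene0.png
top0.png
w1.png
w2.png
w3.png
w4.png
```

View pics/ring_872.png

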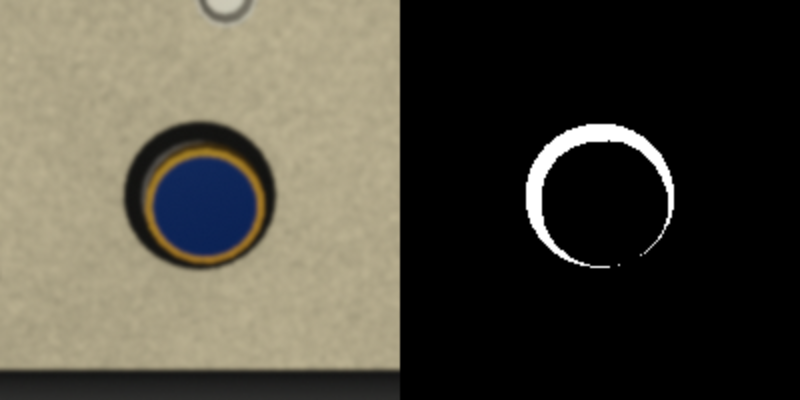

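The rim is about 20 px wide on the left and 9 px on the right in the doubled crop, so the disc sits about 2 mm too far toward +y. I'll regrip it 2 mm over to centre it.

Scaled: 0.2 m / 0.4 = 0.5, -0.05 m / 0.4 = -0.125.

```bash
echo '{"ticks": [[-0.125, -0.005, 0.15, 0, 0.094], [-0.125, -0.005, 0.3, 0, 0.094], [-0.125, -0.005, 0.45, 0, 0.094], [-0.125, -0.005, 0.5, 0, 0.094], [-0.125, -0.005, 0.5, 0, 0.094]]}' > rows.txt && python3 -m creep rows.txt; echo '{"ticks": [[0, 0, 0, 0, 0.04], [0, 0, 0, 0, 0.04], [0, 0, 0, 0, 0.04], [0, 0, 0, 0, 0.04], [0, 0, 0, 0, 0.04]]}' > rows.txt && python3 -m creep rows.txt; echo '{"ticks": [[0, 0, 0, 0, 0.094], [0, 0, 0, 0, 0.094], [0, 0, 0, 0, 0.094], [0, 0, 0, 0, 0.094], [0, 0, -0.125, 0, 0.094]]}' > rows.txt && python3 -m creep rows.txt;echo '{"ticks": [[0.05, 0, -0.15, 0, 0.094], [0.125, 0, -0.3, 0, 0.094], [0.125, 0, -0.375, 0, 0.094], [0.125, 0, -0.375, 0, 0.094], [0.125, 0, -0.375, 0, 0.094]]}' > rows.txt && python3 -m creep rows.txt; python3 placed.py .018;python3 ring.py .5984 .31 .043
```

```text
t: 9.35
tcp_pos: [0.598, 0.3073, 0.0089]
tool_rot: [0.005, -3.138, 0.004]
ft_force: [-0.1, -0.2, 0.1]
finger_gap: 0.0938
grip_force: 0.0
t: 9.98
tcp_pos: [0.5996, 0.3085, 0.012]
tool_rot: [-0.005, 3.141, 0.001]
ft_force: [-0.9, -0.4, 5.5]
finger_gap: 0.0552
grip_force: 30.0
t: 10.6
tcp_pos: [0.5973, 0.3072, 0.0587]
tool_rot: [0.005, -3.136, 0.005]
ft_force: [0.2, -1.0, 0.5]
finger_gap: 0.0939
grip_force: 0.0
t: 11.22
tcp_pos: [0.5492, 0.3079, 0.2108]
tool_rot: [0.005, -3.141, 0.001]
ft_force: [-0.1, 0.4, -0.9]
finger_gap: 0.094
grip_force: 0.0
tcp [0.5492 0.3079 0.2108]
dark [array([0.4119, 0.3062]), array([0.4119, 0.3061]), array([99.9, 58.1]), np.float64(23.7)]
both [array([0.5984, 0.3093]), array([0.5982, 0.3092]), array([55.4, 55.1]), np.float64(0.2)]
both [array([0.5323, 0.172 ]), array([0.5434, 0.1713]), array([203.3,  58.5]), np.float64(-10.9)]
[array([0.5979, 0.309 ]), array([0.5976, 0.3089]), array([70.5, 70.1]), np.float64(-88.6)]
```

Disc is centred to about 0.3 mm. Next the oval.

Scaled: -0.32 m / 0.4 = -0.8, 0.125 m / 0.4 = 0.3125, -0.16 rad / 1.0472 = -0.1528.

```bash
echo '{"ticks": [[0.3125, -0.8, 0.075, -0.1528, 0.094], [0.3125, -0.8, 0.075, -0.1528, 0.094], [0.3125, -0.8, 0.075, -0.1528, 0.094], [0.3125, -0.8, 0.075, -0.1528, 0.094], [0.3125, -0.8, 0.075, -0.1528, 0.094]]}' > rows.txt && python3 -m creep rows.txt; echo '{"ticks": [[0, 0, 0, 0, 0.094], [0, 0, 0, 0, 0.094]]}' > rows.txt && python3 -m creep rows.txt; python3 placed.py .014; python3 -c "
from h import *
to(.4252,-.0118,.0035,99.3)"
```

```text
t: 11.95
tcp_pos: [0.4358, 0.0159, 0.1835]
tool_rot: [0.256, -3.13, 0.0]
ft_force: [0.1, -0.5, 0.2]
finger_gap: 0.0937
grip_force: 0.0
t: 12.2
tcp_pos: [0.4371, 0.018, 0.184]
tool_rot: [0.256, -3.131, 0.0]
ft_force: [0.1, 0.3, -0.2]
finger_gap: 0.0941
grip_force: 0.0
tcp [0.4371 0.018  0.184 ]
both [array([ 0.5375, -0.1431]), array([ 0.5449, -0.1414]), array([88.3, 30.2]), np.float64(-2.0)]
both [array([0.4653, 0.1855]), array([0.4699, 0.1819]), array([59.5, 57.8]), np.float64(79.1)]
both [array([ 0.4252, -0.0117]), array([ 0.4253, -0.0118]), array([84.8, 43.3]), np.float64(9.1)]
both [array([ 0.3816, -0.1453]), array([ 0.3815, -0.1453]), array([140.8,  32.2]), np.float64(62.6)]
d [ 0.0168 -0.0278  0.1805] turn 0.002 h now 99.4 dist 0.183 tilt [-0. -0.] t 12.25
```

Scaled: 0.182 m / 0.4 = 0.455, 0.178 m / 0.4 = 0.445.

```bash
echo '{"ticks": [[0.0425, -0.07, 0.125, 0, 0.094], [0.0425, -0.07, 0.275, 0, 0.094], [0.0425, -0.07, 0.4, 0, 0.094], [0.0425, -0.07, 0.445, 0, 0.094], [0.0425, -0.07, 0.455, 0, 0.094]]}' > rows.txt && python3 -m creep rows.txt; echo '{"ticks": [[0, 0, 0, 0, 0.03], [0, 0, 0, 0, 0.03], [0, 0, 0, 0, 0.03], [0, 0, 0, 0, 0.03], [0, 0, 0, 0, 0.03]]}' > rows.txt && python3 -m creep rows.txt; echo '{"ticks": [[0, 0, 0, 0, 0.03], [0, 0, 0, 0, 0.03], [0, 0, -0.125, 0, 0.03], [0, 0, -0.25, 0, 0.03], [0, 0, -0.3, 0, 0.03]]}' > rows.txt && python3 -m creep rows.txt;  python3 -c "
from h import *
to(.412,.306,.12,113.6)"
```

```text
t: 12.88
tcp_pos: [0.4243, -0.0119, 0.001]
tool_rot: [0.258, -3.128, 0.0]
ft_force: [-0.0, -0.5, -0.3]
finger_gap: 0.094
grip_force: 0.0
t: 13.5
tcp_pos: [0.4249, -0.0126, 0.0025]
tool_rot: [-0.256, 3.131, -0.0]
ft_force: [0.0, -0.1, 0.8]
finger_gap: 0.0477
grip_force: 0.0
t: 14.12
tcp_pos: [0.4256, -0.0126, 0.1246]
tool_rot: [-0.256, 3.128, 0.0]
ft_force: [0.4, -0.7, -1.4]
finger_gap: 0.0416
grip_force: 30.0
d [-0.0383  0.3166  0.0047] turn -0.249 h now 99.3 dist 0.319 tilt [0.003 0.   ] t 14.12
```

Scaled: 0.317 m / 0.4 = 0.7925, -0.038 m / 0.4 = -0.095, -0.25 rad / 1.0472 = -0.2387.

```bash
echo '{"ticks": [[-0.095, 0.7925, 0.0125, -0.2387, 0.03], [-0.095, 0.7925, 0.0125, -0.2387, 0.03], [-0.095, 0.7925, 0.0125, -0.2387, 0.03], [-0.095, 0.7925, 0.0125, -0.2387, 0.03], [-0.095, 0.7925, 0.0125, -0.2387, 0.03]]}' > rows.txt && python3 -m creep rows.txt; echo '{"ticks": [[0, 0, 0.1, 0, 0.03], [0, 0, 0.2, 0, 0.03], [0, 0, 0.2, 0, 0.03], [0, 0, 0.2, 0, 0.03]]}' > rows.txt && python3 -m creep rows.txt; python3 held.py oval .0115;  python3 -c "
from h import *
to(.412,.306,.0075,113.6)"
```

```text
t: 14.75
tcp_pos: [0.4107, 0.3015, 0.1174]
tool_rot: [-0.644, 3.075, -0.0]
ft_force: [0.7, -0.8, 0.0]
finger_gap: 0.0418
grip_force: 30.0
t: 15.25
tcp_pos: [0.4116, 0.2997, 0.0386]
tool_rot: [-0.644, 3.074, 0.0]
ft_force: [-0.5, 0.6, -0.4]
finger_gap: 0.0417
grip_force: 30.0
tcp [0.4116 0.2997 0.0386] held [array([0.4053, 0.2982]), array([0.4034, 0.2973]), array([66.2, 43.2]), np.float64(23.7)] rel [-0.0082 -0.0024]
d [-0.0025  0.0055  0.0314] turn 0.001 h now 113.7 dist 0.032 tilt [0.001 0.001] t 15.3
```

Scaled: 0.0315 m / 0.4 = 0.0788, -0.0023 m / 0.4 = -0.0058.

```bash
echo '{"ticks": [[-0.0058, 0.0113, 0, 0, 0.03], [-0.0058, 0.0113, 0.05, 0, 0.03], [-0.0058, 0.0113, 0.07, 0, 0.03], [-0.0058, 0.0113, 0.0788, 0, 0.03], [-0.0058, 0.0113, 0.0788, 0, 0.03]]}' > rows.txt && python3 -m creep rows.txt; echo '{"ticks": [[0, 0, 0, 0, 0.03], [0, 0, 0, 0, 0.094], [0, 0, 0, 0, 0.094], [0, 0, 0, 0, 0.094], [0, 0, 0, 0, 0.094]]}' > rows.txt && python3 -m creep rows.txt; echo '{"ticks": [[0, 0, -0.125, 0, 0.094], [0, 0, -0.275, 0, 0.094], [0.125, 0, -0.425, 0, 0.094], [0.125, 0, -0.5, 0, 0.094], [0.125, 0, -0.5, 0, 0.094]]}' > rows.txt && python3 -m creep rows.txt;echo '{"ticks": [[0, 0, 0, 0, 0.094], [0, 0, 0, 0, 0.094]]}' > rows.txt && python3 -m creep rows.txt; python3 placed.py .018;python3 ring.py .412 .306 .057
```

```text
t: 15.92
tcp_pos: [0.4116, 0.3048, 0.0064]
tool_rot: [-0.644, 3.074, 0.0]
ft_force: [0.5, 0.3, -0.1]
finger_gap: 0.0416
grip_force: 30.0
t: 16.55
tcp_pos: [0.4114, 0.3046, 0.0059]
tool_rot: [0.644, -3.075, 0.0]
ft_force: [-0.3, 0.5, -0.3]
finger_gap: 0.0785
grip_force: 0.0
t: 17.18
tcp_pos: [0.3662, 0.2853, 0.2088]
tool_rot: [-0.644, 3.07, 0.005]
ft_force: [-0.1, 0.6, -0.8]
finger_gap: 0.0942
grip_force: 0.0
t: 17.42
tcp_pos: [0.3654, 0.2842, 0.2047]
tool_rot: [0.644, -3.073, 0.002]
ft_force: [-0.3, 1.2, 0.0]
finger_gap: 0.094
grip_force: 0.0
tcp [0.3654 0.2842 0.2047]
both [array([0.5985, 0.3092]), array([0.5974, 0.3086]), array([55.1, 52.3]), np.float64(-66.2)]
both [array([0.4898, 0.1711]), array([0.5092, 0.1761]), array([140.6,  58.8]), np.float64(-11.3)]
both [array([0.4115, 0.3062]), array([0.4116, 0.3064]), array([84.5, 42.1]), np.float64(23.0)]
[array([0.4111, 0.306 ]), array([0.4102, 0.3056]), array([96.1, 57.7]), np.float64(24.1)]
```

Oval is within 0.5 mm and about 0.6° of its pad. Next the tile.

Scaled: -0.29 m / 0.4 = -0.725, 0.05 m / 0.4 = 0.125, 0.2 rad / 1.0472 = 0.191.

```bash
python3 -c "
from h import *
to(.53,-.30,.24,90)"; echo '{"ticks": [[0.125, -0.725, -0.075, 0.191, 0.094], [0.125, -0.725, -0.075, 0.191, 0.094], [0.125, -0.725, -0.075, 0.191, 0.094], [0.125, -0.725, -0.075, 0.191, 0.094], [0.125, -0.725, -0.075, 0.191, 0.094]]}' > rows.txt && python3 -m creep rows.txt; python3 -c "
from h import *
to(.53,-.30,.24,90)"
```

```text
d [ 0.0839 -0.6012 -0.0345] turn 0.413 h now 113.7 dist 0.608 tilt [-0.001 -0.001] t 17.52
t: 18.15
tcp_pos: [0.4364, -0.0038, 0.2359]
tool_rot: [0.332, -3.124, 0.001]
ft_force: [0.4, 0.9, -0.7]
finger_gap: 0.094
grip_force: 0.0
d [-0.0293 -0.3093 -0.004 ] turn 0.212 h now 102.1 dist 0.311 tilt [-0. -0.] t 18.15
```

Scaled: -0.309 m / 0.4 = -0.7725, -0.03 m / 0.4 = -0.075, 0.212 rad / 1.0472 = 0.2024.

```bash
echo '{"ticks": [[-0.075, -0.7725, -0.01, 0.2024, 0.094], [-0.075, -0.7725, -0.01, 0.2024, 0.094], [-0.075, -0.7725, -0.01, 0.2024, 0.094], [-0.075, -0.7725, -0.01, 0.2024, 0.094], [-0.075, -0.7725, -0.01, 0.2024, 0.094]]}' > rows.txt && python3 -m creep rows.txt; echo '{"ticks": [[0, 0, 0, 0, 0.094], [0, 0, 0, 0, 0.094]]}' > rows.txt && python3 -m creep rows.txt; python3 placed.py .014;  python3 ring.py .413 -.306 .055
```

```text
t: 18.77
tcp_pos: [0.5314, -0.2988, 0.2392]
tool_rot: [0.003, -3.141, 0.0]
ft_force: [1.1, 0.1, 0.3]
finger_gap: 0.0937
grip_force: 0.0
t: 19.02
tcp_pos: [0.5307, -0.2966, 0.239]
tool_rot: [0.001, -3.14, -0.0]
ft_force: [0.0, -0.4, -0.0]
finger_gap: 0.0942
grip_force: 0.0
tcp [ 0.5307 -0.2966  0.239 ]
dark [array([ 0.4128, -0.3043]), array([ 0.4128, -0.3043]), array([66.1, 65.9]), np.float64(-10.1)]
both [array([ 0.6032, -0.31  ]), array([ 0.6032, -0.31  ]), array([53.8, 51.3]), np.float64(2.8)]
both [array([ 0.555 , -0.1455]), array([ 0.5601, -0.1463]), array([115.2,  33.1]), np.float64(-2.0)]
both [array([ 0.3832, -0.1502]), array([ 0.3832, -0.1502]), array([140.5,  33.2]), np.float64(62.6)]
[array([ 0.4128, -0.3042]), array([ 0.4128, -0.3042]), array([66.1, 66. ]), np.float64(-10.0)]
```

Scaled: 0.19 m / 0.4 = 0.475, -0.0735 m / 0.4 = -0.1838, -0.044 rad / 1.0472 = -0.042.

```bash
echo '{"ticks": [[-0.125, -0.025, 0.075, -0.042, 0.094], [-0.1838, -0.0335, 0.2, -0.042, 0.094], [-0.1838, -0.0335, 0.3375, -0.042, 0.094], [-0.1838, -0.0335, 0.475, -0.042, 0.094], [-0.1838, -0.0335, 0.475, -0.042, 0.094]]}' > rows.txt && python3 -m creep rows.txt;python3 placed.py .014; python3 -c "
from h import *
to(.6045,-.31,.003,92.3)"
```

```text
t: 19.75
tcp_pos: [0.6027, -0.3078, 0.047]
tool_rot: [0.073, -3.135, -0.004]
ft_force: [0.5, -0.0, 1.9]
finger_gap: 0.0941
grip_force: 0.0
tcp [ 0.6027 -0.3078  0.047 ]
both [array([ 0.6036, -0.3101]), array([ 0.6036, -0.3101]), array([52.2, 50.5]), np.float64(2.7)]
both [array([ 0.5787, -0.1522]), array([ 0.5648, -0.1533]), array([104.7,  25.3]), np.float64(5.3)]
d [-0.0002 -0.0009  0.0471] turn 0.006 h now 92.6 dist 0.047 tilt [-0.002  0.001] t 19.8
```

Scaled: 0.0445 m / 0.4 = 0.1113, 0.042 m / 0.4 = 0.105.

```bash
echo '{"ticks": [[0, -0.0025, 0.075, 0, 0.094], [0, -0.0025, 0.105, 0, 0.094], [0, -0.0025, 0.1113, 0, 0.094], [0, -0.0025, 0.1113, 0, 0.04], [0, -0.0025, 0.1113, 0, 0.04]]}' > rows.txt && python3 -m creep rows.txt; echo '{"ticks": [[0, 0, 0, 0, 0.04], [0, 0, 0, 0, 0.04], [0, 0, 0, 0, 0.04], [0, 0, 0, 0, 0.04], [0, 0, -0.125, 0, 0.04]]}' > rows.txt && python3 -m creep rows.txt;echo '{"ticks": [[0, 0, -0.15, 0, 0.04], [0, 0, -0.2, 0, 0.04], [0, 0, -0.2, 0, 0.04]]}' > rows.txt && python3 -m creep rows.txt; python3 -c "
from h import *
to(.413,-.3042,.12,79.9)"
```

```text
t: 20.42
tcp_pos: [0.605, -0.3114, 0.0065]
tool_rot: [-0.071, 3.14, -0.001]
ft_force: [-0.1, 0.1, 0.5]
finger_gap: 0.0775
grip_force: 0.0
t: 21.05
tcp_pos: [0.6026, -0.31, 0.0528]
tool_rot: [0.071, -3.135, -0.004]
ft_force: [0.4, 0.1, 0.4]
finger_gap: 0.0492
grip_force: 30.0
t: 21.42
tcp_pos: [0.605, -0.3112, 0.1363]
tool_rot: [-0.071, 3.139, -0.001]
ft_force: [-0.4, -0.3, -1.1]
finger_gap: 0.0495
grip_force: 30.0
d [0.1915 0.0158 0.016 ] turn 0.222 h now 92.6 dist 0.193 tilt [ 0.002 -0.001] t 21.43
```

Scaled: 0.1915 m / 0.4 = 0.4788, 0.05 m / 0.4 = 0.125, 0.222 rad / 1.0472 = 0.212.

```bash
echo '{"ticks": [[0.4788, 0.04, 0, 0.212, 0.04], [0.4788, 0.04, 0, 0.212, 0.04], [0.4788, 0.04, 0, 0.212, 0.04], [0.4788, 0.04, 0.05, 0.212, 0.04], [0.4788, 0.04, 0.125, 0.212, 0.04]]}' > rows.txt && python3 -m creep rows.txt; echo '{"ticks": [[0, 0, 0.1125, 0, 0.04], [0, 0, 0.1125, 0, 0.04], [0, 0, 0.1125, 0, 0.04]]}' > rows.txt && python3 -m creep rows.txt; python3 held.py tile .0085;  python3 -c "
from h import *
to(.413,-.3042,.0095,79.9)"
```

```text
t: 22.05
tcp_pos: [0.4117, -0.3033, 0.0841]
tool_rot: [-0.278, -3.129, -0.001]
ft_force: [1.2, 0.2, -0.1]
finger_gap: 0.0498
grip_force: 30.0
t: 22.42
tcp_pos: [0.4123, -0.3041, 0.041]
tool_rot: [-0.278, -3.129, 0.0]
ft_force: [0.1, 0.4, 0.9]
finger_gap: 0.0492
grip_force: 30.0
tcp [ 0.4123 -0.3041  0.041 ] held [array([ 0.4122, -0.3033]), array([ 0.4122, -0.3033]), array([50.2, 49.8]), np.float64(79.9)] rel [-0.0001  0.0008]
d [-0.0002  0.0001  0.032 ] turn -0.001 h now 79.9 dist 0.032 tilt [ 0.001 -0.001] t 22.48
```

Careful with the scale: shifts go in shares of 0.4 m and turns go in shares of 60 degrees. That gives: 0.032 m / 0.4 = 0.08, 0.029 m / 0.4 = 0.0725.

```bash
echo '{"ticks": [[-0.0018, -0.002, 0.05, 0, 0.04], [-0.0018, -0.002, 0.0725, 0, 0.04], [-0.0018, -0.002, 0.08, 0, 0.04], [-0.0018, -0.002, 0.08, 0, 0.04], [-0.0018, -0.002, 0.08, 0, 0.04]]}' > rows.txt && python3 -m creep rows.txt; echo '{"ticks": [[0, 0, 0, 0, 0.094], [0, 0, 0, 0, 0.094], [0, 0, 0, 0, 0.094], [0, 0, 0, 0, 0.094], [0, 0, -0.1, 0, 0.094]]}' > rows.txt && python3 -m creep rows.txt; echo '{"ticks": [[0, 0, -0.125, 0, 0.094], [0, 0, -0.275, 0, 0.094], [0.125, 0, -0.425, 0, 0.094], [0.125, 0, -0.425, 0, 0.094], [0.125, 0, -0.425, 0, 0.094]]}' > rows.txt && python3 -m creep rows.txt; python3 placed.py .018;python3 ring.py .413 -.3042 .052; python3 -c "
from h import *
to(.48,-.14,.24,88)"
```

```text
t: 23.1
tcp_pos: [0.413, -0.3045, 0.0086]
tool_rot: [-0.277, -3.129, -0.001]
ft_force: [-1.8, 4.1, 10.1]
finger_gap: 0.0493
grip_force: 30.0
t: 23.72
tcp_pos: [0.4117, -0.3041, 0.0472]
tool_rot: [-0.277, -3.125, -0.002]
ft_force: [0.2, -0.6, 0.8]
finger_gap: 0.093
grip_force: 0.0
t: 24.35
tcp_pos: [0.3641, -0.2959, 0.2193]
tool_rot: [0.277, 3.127, 0.001]
ft_force: [-0.1, -0.5, -0.8]
finger_gap: 0.0938
grip_force: 0.0
tcp [ 0.3641 -0.2959  0.2193]
dark [array([ 0.4124, -0.3041]), array([ 0.4124, -0.304 ]), array([65.8, 65.5]), np.float64(79.9)]
both [array([ 0.4126, -0.3038]), array([ 0.4125, -0.3037]), array([50. , 48.6]), np.float64(79.9)]
both [array([ 0.3796, -0.1513]), array([ 0.3795, -0.1513]), array([140.1,  31. ]), np.float64(62.6)]
[array([ 0.4129, -0.3041]), array([ 0.4129, -0.3041]), array([65.8, 65.4]), np.float64(80.0)]
d [-0.0867  0.1735 -0.0221] turn -0.141 h now 79.9 dist 0.195 tilt [-0.  0.] t 24.45
```

Tile is centred and aligned. Next the bookmark, seen from nearby.

Scaled: 0.173 m / 0.4 = 0.4325, -0.087 m / 0.4 = -0.2175, -0.141 rad / 1.0472 = -0.1346.

```bash
echo '{"ticks": [[-0.2175, 0.4325, -0.075, -0.1346, 0.094], [-0.2175, 0.4325, -0.075, -0.1346, 0.094], [-0.2175, 0.4325, -0.075, -0.1346, 0.094], [-0.2175, 0.4325, -0.075, -0.1346, 0.094], [0, 0.4325, -0.075, -0.1346, 0.094]]}' > rows.txt && python3 -m creep rows.txt; echo '{"ticks": [[0, 0, 0, 0, 0.094], [0, 0, 0, 0, 0.094]]}' > rows.txt && python3 -m creep rows.txt; python3 placed.py .010
```

```text
t: 25.08
tcp_pos: [0.4196, -0.1296, 0.246]
tool_rot: [-0.053, -3.135, 0.008]
ft_force: [-1.9, -0.8, 1.0]
finger_gap: 0.0941
grip_force: 0.0
t: 25.32
tcp_pos: [0.4187, -0.1301, 0.2481]
tool_rot: [-0.057, -3.141, 0.0]
ft_force: [1.1, -0.4, 0.3]
finger_gap: 0.094
grip_force: 0.0
tcp [ 0.4187 -0.1301  0.2481]
both [array([ 0.414 , -0.3068]), array([ 0.414 , -0.3069]), array([51.4, 51.3]), np.float64(-10.1)]
both [array([ 0.3817, -0.1478]), array([ 0.3816, -0.1479]), array([141.6,  32.1]), np.float64(62.6)]
```

Scaled: -0.086 m / 0.4 = -0.215, -0.02 m / 0.4 = -0.05.

```bash
echo '{"ticks": [[-0.215, -0.045, -0.05, 0, 0.094], [-0.215, -0.045, -0.05, 0, 0.094], [-0.215, -0.045, -0.05, 0, 0.094], [-0.215, -0.045, -0.05, 0, 0.094]]}' > rows.txt && python3 -m creep rows.txt; python3 placed.py .010;  python3 -c "
from h import *
to(.534,-.1435,.003,88)"
```

```text
t: 25.88
tcp_pos: [0.5033, -0.1513, 0.2677]
tool_rot: [-0.057, -3.14, 0.001]
ft_force: [0.3, -0.4, -0.7]
finger_gap: 0.094
grip_force: 0.0
tcp [ 0.5033 -0.1513  0.2677]
both [array([ 0.5736, -0.1439]), array([ 0.5737, -0.144 ]), array([141.6,  31.3]), np.float64(-2.0)]
both [array([ 0.4125, -0.3064]), array([ 0.4124, -0.3064]), array([51.2, 51.1]), np.float64(79.9)]
both [array([ 0.3818, -0.1479]), array([ 0.3817, -0.148 ]), array([141.8,  32.1]), np.float64(62.4)]
d [-0.0308  0.0088  0.2649] turn -0.001 h now 87.9 dist 0.267 tilt [-0.001 -0.   ] t 25.93
```

Scaled: 0.22 m / 0.4 = 0.55, 0.17 m / 0.4 = 0.425.

```bash
echo '{"ticks": [[-0.0763, 0.0225, 0.125, 0, 0.094], [-0.0763, 0.0225, 0.275, 0, 0.094], [-0.0763, 0.0225, 0.425, 0, 0.094], [-0.0763, 0.0225, 0.55, 0, 0.094], [-0.0763, 0.0225, 0.55, 0, 0.094]]}' > rows.txt && python3 -m creep rows.txt;  python3 placed.py .010; python3 -c "
from h import *
to(.534,-.1426,.002,88)"
```

```text
t: 26.55
tcp_pos: [0.5321, -0.1427, 0.0463]
tool_rot: [-0.057, -3.136, -0.001]
ft_force: [0.4, 0.2, 0.5]
finger_gap: 0.0942
grip_force: 0.0
tcp [ 0.5321 -0.1427  0.0463]
dark [array([ 0.425 , -0.2821]), array([ 0.4195, -0.2845]), array([61.2, 30.4]), np.float64(-10.0)]
both [array([ 0.6255, -0.1458]), array([ 0.6255, -0.1458]), array([29.5, 21.5]), np.float64(-2.0)]
both [array([ 0.545 , -0.1433]), array([ 0.545 , -0.1433]), array([72.2, 21.5]), np.float64(-1.5)]
both [array([ 0.5421, -0.143 ]), array([ 0.542, -0.143]), array([78. , 30.6]), np.float64(-1.8)]
d [-0.0003  0.0007  0.0467] turn -0.001 h now 87.9 dist 0.047 tilt [-0.002 -0.   ] t 26.6
```

Scaled: 0.0445 m / 0.4 = 0.1113, 0.042 m / 0.4 = 0.105.

```bash
echo '{"ticks": [[0, 0.0013, 0.075, 0, 0.094], [0, 0.0013, 0.105, 0, 0.094], [0, 0.0013, 0.1113, 0, 0.094], [0, 0.0013, 0.1113, 0, 0.02], [0, 0.0013, 0.1113, 0, 0.02]]}' > rows.txt && python3 -m creep rows.txt; echo '{"ticks": [[0, 0, 0, 0, 0.02], [0, 0, 0, 0, 0.02], [0, 0, 0, 0, 0.02], [0, 0, 0, 0, 0.02], [0, 0, 0, 0, 0.02]]}' > rows.txt && python3 -m creep rows.txt; echo '{"ticks": [[0, 0, 0, 0, 0.02], [0, 0, 0, 0, 0.02], [0, 0, -0.125, 0, 0.02], [0, 0, -0.25, 0, 0.02], [0, 0, -0.325, 0, 0.02]]}' > rows.txt && python3 -m creep rows.txt; python3 -c "
from h import *
to(.42,.19,.2,79)"
```

```text
t: 27.22
tcp_pos: [0.535, -0.1427, 0.0048]
tool_rot: [0.056, 3.14, -0.0]
ft_force: [-0.3, -0.1, -0.3]
finger_gap: 0.0777
grip_force: 0.0
t: 27.85
tcp_pos: [0.5345, -0.1427, 0.0039]
tool_rot: [0.056, 3.141, -0.0]
ft_force: [-0.5, -0.8, 0.2]
finger_gap: 0.0294
grip_force: 30.0
t: 28.48
tcp_pos: [0.5349, -0.1428, 0.1362]
tool_rot: [0.057, 3.139, -0.0]
ft_force: [-0.4, 0.9, -0.4]
finger_gap: 0.0294
grip_force: 30.0
d [ 0.1267  0.3284 -0.0641] turn 0.156 h now 87.9 dist 0.358 tilt [ 0.002 -0.   ] t 28.48
```

Scaled: 0.23 m / 0.4 = 0.575, -0.11 m / 0.4 = -0.275, 0.156 rad / 1.0472 = 0.149.

```bash
echo '{"ticks": [[0.225, 0.575, -0.15, 0.149, 0.02], [0.225, 0.575, -0.275, 0.149, 0.02], [0.225, 0.575, -0.275, 0.149, 0.02], [0.225, 0.575, -0.275, 0.149, 0.02], [0.225, 0.575, -0.275, 0.149, 0.02]]}' > rows.txt && python3 -m creep rows.txt;echo '{"ticks": [[0, 0, 0, 0, 0.02], [0, 0, 0, 0, 0.02]]}' > rows.txt && python3 -m creep rows.txt; python3 - <<'E'
from h import *
S=manip.get_state();C=cam("wrist");cv2.imwrite("pics/w5.png",C[0]);print(S["tcp_pos"].round(4))
T=cam("top")
for n,c in (("w",C),("t",T)):
  for p,k in blobs(c[0],"wood",300,60000):
    v=shape(c,k,.012)
    if np.linalg.norm(v[0]-[.54,.17])<.1: print(n,[np.round(q,4) for q in v], cv2.boxPoints(cv2.minAreaRect(cv2.convexHull((plane(c,k,.012)[:,:2]*1e4).astype(np.float32)))).round()/1e4)
E
```

```text
t: 29.1
tcp_pos: [0.452, 0.0934, 0.2454]
tool_rot: [0.295, 3.126, 0.003]
ft_force: [-0.3, -0.7, -0.9]
finger_gap: 0.0295
grip_force: 30.0
t: 29.35
tcp_pos: [0.4528, 0.0896, 0.2435]
tool_rot: [-0.302, -3.127, 0.001]
ft_force: [-0.6, -0.4, -0.9]
finger_gap: 0.0294
grip_force: 30.0
[0.4528 0.0896 0.2435]
w [array([0.536, 0.074]), array([0.5359, 0.0739]), array([137.7,  72.3]), np.float64(-11.2)] [[0.4613 0.0519]
 [0.5964 0.0251]
 [0.6105 0.096 ]
 [0.4754 0.1228]]
w [array([0.5065, 0.1765]), array([0.5096, 0.1749]), array([137.4,  61. ]), np.float64(-10.8)] [[0.4364 0.1579]
 [0.5713 0.132 ]
 [0.5828 0.1919]
 [0.4479 0.2178]]
```

View pics/w5.png

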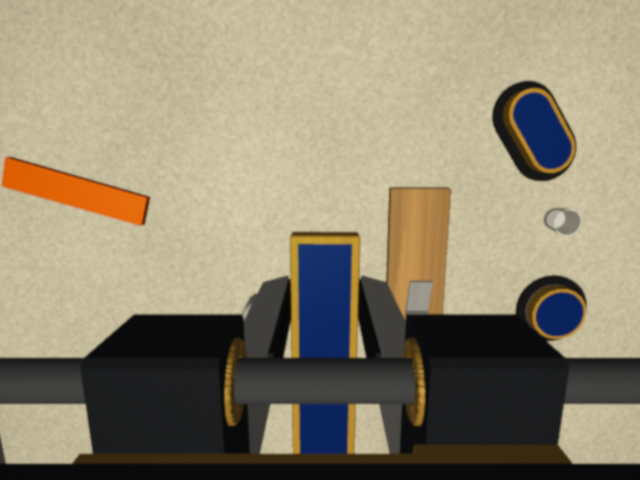

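The board's open end is at rows 187 with columns 389 to 449, the arm plate at (420,295), and the held bookmark runs straight up from (325,235).

```bash
python3 - <<'E'
from h import *
S=manip.get_state();C=cam("wrist");t=S["tcp_pos"]
m=mask(C[0],"wood")|mask(C[0],"blue")
for c in cv2.findContours(m,cv2.RETR_EXTERNAL,cv2.CHAIN_APPROX_NONE)[0]:
    c=c[:,0]
    if len(c)<150: continue
    c=c[c[:,1]<345]; v=shape(C,c,t[2]+.006)
    if np.linalg.norm(v[0]-t[:2])<.06:
        a=np.radians(v[3]);u=np.array([np.cos(a),np.sin(a)]);n=np.array([-u[1],u[0]])
        P=plane(C,c,t[2]+.006)[:,:2]-t[:2]; print(v,"near end",(P@u).min(),"lat",(P@n).min(),(P@n).max())
a=np.radians(-11.0);u=np.array([np.cos(a),np.sin(a)]);E=np.array([.4423,.1883])
g=E+u*(.130-.121-.040); print(g); to(*g,.05,79)
E
```

```text
Traceback (most recent call last):
  File "h.py", line 41, in shape
    (x,y),(w,h),a=cv2.minAreaRect(hull)
                  ~~~~~~~~~~~~~~~^^^^^^
cv2.error: OpenCV(4.12.0) /io/opencv/modules/imgproc/src/convhull.cpp:143: error: (-215:Assertion failed) total >= 0 && (depth == CV_32F || depth == CV_32S) in function 'convexHull'
```

```bash
cat > bm.py <<'E'
from h import *
S=manip.get_state();C=cam("wrist");t=S["tcp_pos"]
m=mask(C[0],"wood")|mask(C[0],"blue"); m[345:]=0
for c in cv2.findContours(m,cv2.RETR_EXTERNAL,cv2.CHAIN_APPROX_NONE)[0]:
    c=c[:,0]
    if len(c)<150: continue
    v=shape(C,c,t[2]+.006)
    if np.linalg.norm(v[0]-t[:2])<.06:
        a=np.radians(v[3]);u=np.array([np.cos(a),np.sin(a)]);n=np.array([-u[1],u[0]])
        P=plane(C,c,t[2]+.006)[:,:2]-t[:2]; print("held",[np.round(q,4) for q in v],"near end",(P@u).min().round(4),"lat",(P@n).min().round(4),(P@n).max().round(4))
a=np.radians(-11.0);u=np.array([np.cos(a),np.sin(a)]);E=np.array([.4423,.1883])
g=E+u*(.130-.121-.040); print(g); to(*g,.05,79)
E
python3 bm.py
```

```text
held [array([0.4501, 0.0907]), array([0.4501, 0.0906]), array([46.1, 22. ]), np.float64(-11.5)] near end -0.026 lat -0.0103 0.0117
held [array([0.4474, 0.0911]), array([0.4473, 0.091 ]), array([51.7, 30.8]), np.float64(-11.3)] near end -0.0316 lat -0.0149 0.0159
held [array([0.4382, 0.1339]), array([0.4396, 0.1332]), array([58.5, 25.8]), np.float64(-10.9)] near end -0.0505 lat 0.0277 0.0535
[0.41186956 0.19421508]
d [0.0602 0.095  0.1934] turn -0.001 h now 78.9 dist 0.224 tilt [-0.001 -0.001] t 29.55
```

Scaled: 0.19 m / 0.4 = 0.475, 0.095 m / 0.4 = 0.2375.

```bash
echo '{"ticks": [[0.15, 0.15, 0, 0, 0.02], [0.15, 0.2375, 0.1, 0, 0.02], [0.15, 0.2375, 0.25, 0, 0.02], [0.15, 0.2375, 0.4, 0, 0.02], [0.15, 0.2375, 0.475, 0, 0.02]]}' > rows.txt && python3 -m creep rows.txt;echo '{"ticks": [[0, 0, 0, 0, 0.02], [0, 0, 0, 0, 0.02]]}' > rows.txt && python3 -m creep rows.txt; python3 bm.py; python3 - <<'E'
from h import *
C=cam("wrist");cv2.imwrite("pics/w6.png",C[0])
T=cam("scene");cv2.imwrite("pics/s6.png",cv2.resize(T[0][200:350,330:530],None,fx=4,fy=4))
E
```

```text
t: 30.18
tcp_pos: [0.411, 0.1937, 0.051]
tool_rot: [-0.302, -3.125, 0.005]
ft_force: [0.5, -0.3, -0.0]
finger_gap: 0.0295
grip_force: 30.0
t: 30.42
tcp_pos: [0.4128, 0.1951, 0.055]
tool_rot: [0.302, 3.126, 0.001]
ft_force: [0.2, 0.2, -0.5]
finger_gap: 0.0295
grip_force: 30.0
held [array([0.41  , 0.1964]), array([0.41  , 0.1963]), array([46.1, 22. ]), np.float64(-11.4)] near end -0.026 lat -0.0103 0.0116
held [array([0.408, 0.197]), array([0.4073, 0.1971]), array([51.6, 34.8]), np.float64(-11.0)] near end -0.0316 lat -0.0165 0.0183
[0.41186956 0.19421508]
d [ 0.0007 -0.0014  0.0053] turn -0.0 h now 79.0 dist 0.005 tilt [0.002 0.001] t 30.48
```

View pics/s6.png

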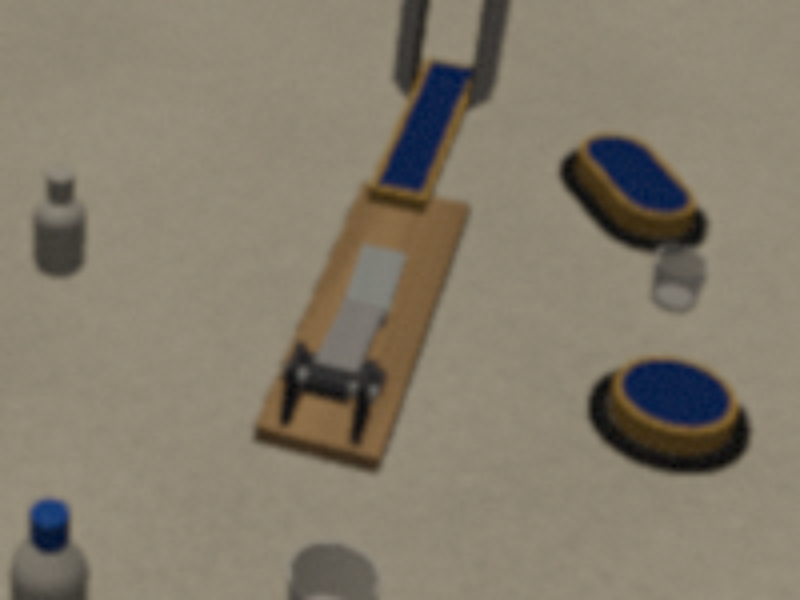

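View pics/w6.png

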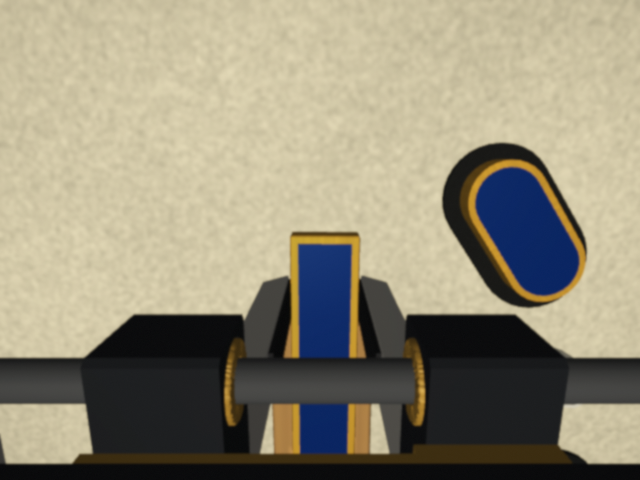

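The bookmark hangs clear of the arm, over the open end of the board. Wood shows on both sides of it at rows 420–450, so I'll measure how well it is centred there.

```bash
cat > cen.py <<'E'
from h import *
S=manip.get_state();C=cam("wrist");t=S["tcp_pos"];m=mask(C[0],"wood")|mask(C[0],"blue")
a=np.radians(-11.0);n=np.array([-np.sin(a),np.cos(a)])
for r in (425,435,445):
    u=np.nonzero(m[r,240:400])[0]+240
    w=plane(C,[[u.min()-.5,r],[u.max()+.5,r]],.012)[:,:2]@n
    b=np.nonzero(mask(C[0],"blue")[r,240:400])[0]+240
    q=plane(C,[[b.min()-.5,r],[b.max()+.5,r]],t[2]+.006)[:,:2]@n
    print(r,u.min(),u.max(),b.min(),b.max(),"board w,mid",(w[1]-w[0]).round(4),w.mean().round(4),"bm",(q[1]-q[0]).round(4),q.mean().round(4),"d",(w.mean()-q.mean()).round(4))
print("line",(np.array([.4423,.1883])@n).round(4))
E
python3 cen.py
```

```text
425 272 369 301 346 board w,mid 0.0597 0.2695 bm 0.0218 0.2713 d -0.0018
435 273 369 301 345 board w,mid 0.0595 0.2698 bm 0.0215 0.271 d -0.0012
445 273 369 301 345 board w,mid 0.0599 0.2698 bm 0.0216 0.2711 d -0.0012
line 0.2692
```

Scaled: 0.0375 m / 0.4 = 0.0938, 0.036 m / 0.4 = 0.09.

```bash
echo '{"ticks": [[0, -0.0045, 0.0375, 0, 0.02], [0, -0.0045, 0.07, 0, 0.02], [0, -0.0045, 0.085, 0, 0.02], [0, -0.0045, 0.09, 0, 0.02], [0, -0.0045, 0.0938, 0, 0.02]]}' > rows.txt && python3 -m creep rows.txt; echo '{"ticks": [[0, 0, 0, 0, 0.02], [0, 0, 0, 0, 0.02]]}' > rows.txt && python3 -m creep rows.txt; python3 cen.py
```

```text
t: 31.25
tcp_pos: [0.4117, 0.1934, 0.0164]
tool_rot: [0.301, 3.127, -0.0]
ft_force: [-0.4, 1.3, -0.6]
finger_gap: 0.0295
grip_force: 30.0
t: 31.5
tcp_pos: [0.4117, 0.1934, 0.0166]
tool_rot: [0.301, 3.127, 0.0]
ft_force: [-0.2, -0.9, -0.6]
finger_gap: 0.0296
grip_force: 30.0
425 266 383 301 346 board w,mid 0.0594 0.2694 bm 0.0218 0.2689 d 0.0005
435 267 383 301 345 board w,mid 0.0593 0.2697 bm 0.0215 0.2687 d 0.001
445 267 383 301 345 board w,mid 0.0597 0.2697 bm 0.0216 0.2687 d 0.001
line 0.2692
```

Scaled: 0.0015 m / 0.4 = 0.0038, 0.0006 m / 0.4 = 0.0015.

```bash
echo '{"ticks": [[0, 0.0015, 0.0038, 0, 0.02], [0, 0.0015, 0.0038, 0, 0.02]]}' > rows.txt && python3 -m creep rows.txt; echo '{"ticks": [[-0.05, 0, 0, 0, 0.02], [-0.1, 0, 0, 0, 0.02], [-0.1375, 0, 0, 0, 0.02], [-0.175, 0, 0, 0, 0.02], [-0.175, 0, 0, 0, 0.02]]}' > rows.txt && python3 -m creep rows.txt; python3 bm.py | head -3; python3 cen.py
```

```text
t: 31.8
tcp_pos: [0.4118, 0.1939, 0.015]
tool_rot: [-0.301, -3.127, 0.0]
ft_force: [-2.3, -2.1, 5.4]
finger_gap: 0.0299
grip_force: 30.0
t: 32.42
tcp_pos: [0.4808, 0.1808, 0.015]
tool_rot: [-0.301, -3.127, -0.0]
ft_force: [-1.0, 0.8, 4.4]
finger_gap: 0.0296
grip_force: 30.0
held [array([0.4775, 0.1821]), array([0.4774, 0.1821]), array([47.2, 22.1]), np.float64(-10.9)] near end -0.0272 lat -0.0104 0.0117
held [array([0.4688, 0.1834]), array([0.4708, 0.183 ]), array([60.6, 56.5]), np.float64(-10.9)] near end -0.0405 lat -0.028 0.0286
held [array([0.441 , 0.1906]), array([0.4407, 0.189 ]), array([49.8,  0. ]), np.float64(79.1)] near end -0.0245 lat 0.0409 0.041
425 265 383 302 347 board w,mid 0.0594 0.2699 bm 0.0218 0.2702 d -0.0002Traceback (most recent call last):
  File "cen.py", line 8, in <module>
    q=plane(C,[[b.min()-.5,r],[b.max()+.5,r]],t[2]+.006)[:,:2]@n
                ~~~~~^^
    return umr_minimum(a, axis, None, out, keepdims, initial, where)
ValueError: zero-size array to reduction operation minimum which has no identity
```

Scaled: -0.012 m / 0.4 = -0.03, -0.008 m / 0.4 = -0.02.

```bash
echo '{"ticks": [[-0.01, 0, 0, 0, 0.02], [-0.02, 0, 0, 0, 0.02], [-0.03, 0, 0, 0, 0.02], [-0.03, 0, 0, 0, 0.02]]}' > rows.txt && python3 -m creep rows.txt; echo '{"ticks": [[-0.005, 0, 0, 0, 0.02], [-0.01, 0, 0, 0, 0.02], [-0.01, 0, 0, 0, 0.02]]}' > rows.txt && python3 -m creep rows.txt; python3 bm.py | head -1;
```

```text
t: 33.02
tcp_pos: [0.4905, 0.179, 0.0149]
tool_rot: [-0.299, -3.124, -0.0]
ft_force: [-12.8, 3.4, 15.3]
finger_gap: 0.0295
grip_force: 30.0
t: 33.4
tcp_pos: [0.494, 0.1784, 0.0149]
tool_rot: [-0.299, -3.123, -0.0]
ft_force: [-14.6, 3.4, 18.1]
finger_gap: 0.0296
grip_force: 30.0
held [array([0.4907, 0.1798]), array([0.4907, 0.1797]), array([47.2, 22.1]), np.float64(-11.0)] near end -0.0272 lat -0.0104 0.0117
```

```bash
python3 - <<'E'
from h import *
C=cam("wrist");T=cam("scene")
o=np.hstack([cv2.resize(C[0][180:330,230:430],(400,300)),cv2.resize(T[0][225:345,360:460],(400,480))[:300]])
o=np.vstack([np.hstack([cv2.resize(C[0][180:380,220:440],(400,364))]),]); s=cv2.resize(T[0][230:325,370:470],(383,364),interpolation=cv2.INTER_CUBIC)
cv2.imwrite("pics/c7.png",np.hstack([o,s])); print(manip.get_state()["ft_force"].round(1))
m=mask(C[0],"wood")
for u in (278,285,365,372): 
    v=np.nonzero(m[:340,u])[0]; print(u,v.min(),plane(C,[[u,v.min()-.5]],.012)[0].round(4))
m|=mask(C[0],"blue")
for z,hi in ((.022,0),):
    for u in (315,325,335):
        b=np.nonzero(mask(C[0],"blue")[:340,u])[0].min(); print("blue start",u,b,plane(C,[[u,b-.5]],.022)[0].round(4))
E
```

```text
[-14.1   3.1  18.8]
278 181 [0.4388 0.1693 0.012 ]
285 181 [0.4394 0.1723 0.012 ]
365 181 [0.4459 0.2064 0.012 ]
372 181 [0.4465 0.2093 0.012 ]
blue start 315 242 [0.4663 0.1805 0.022 ]
blue start 325 242 [0.4671 0.1846 0.022 ]
blue start 335 242 [0.4679 0.1888 0.022 ]
```

View pics/c7.png

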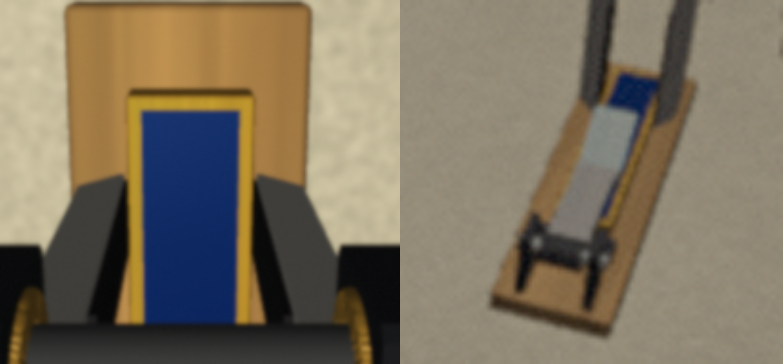

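The bookmark lies straight under the arm. Its near edge is about 20 mm in from the board's open end, and it should be 25 mm, so about 5 mm remain. I'll ease the downward pressure and push on.

Scaled: -0.0015 m / 0.4 = -0.0038.

```bash
echo '{"ticks": [[0, 0, -0.0038, 0, 0.02], [0, 0, -0.0038, 0, 0.02]]}' > rows.txt && python3 -m creep rows.txt; echo '{"ticks": [[-0.0038, 0, 0, 0, 0.02], [-0.0075, 0, 0, 0, 0.02], [-0.0075, 0, 0, 0, 0.02]]}' > rows.txt && python3 -m creep rows.txt; python3 bm.py|head -1
```

```text
t: 33.8
tcp_pos: [0.4958, 0.1775, 0.0162]
tool_rot: [-0.3, -3.127, 0.001]
ft_force: [-1.2, 0.4, -3.2]
finger_gap: 0.0297
grip_force: 30.0
t: 34.17
tcp_pos: [0.4986, 0.1769, 0.0161]
tool_rot: [-0.3, -3.126, 0.001]
ft_force: [-4.3, 0.9, -1.7]
finger_gap: 0.0293
grip_force: 30.0
held [array([0.4952, 0.1783]), array([0.4952, 0.1783]), array([47.3, 22.1]), np.float64(-11.1)] near end -0.0272 lat -0.0104 0.0117
```

Force has dropped, so it was friction from pressing down. Pushing on to the stop in small steps.

```bash
echo '{"ticks": [[-0.0025, 0, 0, 0, 0.02], [-0.0025, 0, 0, 0, 0.02]]}' > rows.txt && python3 -m creep rows.txt; echo '{"ticks": [[-0.0025, 0, 0, 0, 0.02], [-0.0025, 0, 0, 0, 0.02]]}' > rows.txt && python3 -m creep rows.txt; echo '{"ticks": [[-0.0025, 0, 0, 0, 0.02], [-0.0025, 0, 0, 0, 0.02]]}' > rows.txt && python3 -m creep rows.txt; python3 bm.py|head -1
```

```text
t: 34.48
tcp_pos: [0.4986, 0.1768, 0.0158]
tool_rot: [-0.3, -3.124, 0.001]
ft_force: [-8.2, 2.0, -1.6]
finger_gap: 0.0294
grip_force: 30.0
t: 34.72
tcp_pos: [0.4986, 0.1768, 0.0155]
tool_rot: [-0.299, -3.122, 0.002]
ft_force: [-14.5, 2.7, -1.0]
finger_gap: 0.0294
grip_force: 30.0
t: 34.98
tcp_pos: [0.4987, 0.1767, 0.0153]
tool_rot: [-0.299, -3.121, 0.002]
ft_force: [-17.9, 4.3, -0.4]
finger_gap: 0.0293
grip_force: 30.0
held [array([0.4953, 0.1781]), array([0.4953, 0.1781]), array([47.2, 22.1]), np.float64(-11.0)] near end -0.0272 lat -0.0104 0.0117
```

TCP stopped while the force rose to 18 N, so the bookmark is against the stop. Relieve the push, release, back away and look.

Scaled: 0.002 m / 0.4 = 0.005.

```bash
echo '{"ticks": [[0.005, 0, 0, 0, 0.02], [0.005, 0, 0, 0, 0.02]]}' > rows.txt && python3 -m creep rows.txt; echo '{"ticks": [[0, 0, 0, 0, 0.05], [0, 0, 0, 0, 0.06], [0, 0, 0, 0, 0.06], [0, 0, 0, 0, 0.06], [0, 0, -0.075, 0, 0.06]]}' > rows.txt && python3 -m creep rows.txt;echo '{"ticks": [[0.075, 0, -0.125, 0, 0.06], [0.225, 0, -0.225, 0, 0.06], [0.35, 0, -0.3, 0, 0.06], [0.35, 0, -0.3, 0, 0.06], [0.35, 0, -0.3, 0, 0.06]]}' > rows.txt && python3 -m creep rows.txt; python3 - <<'E'
from h import *
C=cam("wrist");T=cam("scene");W=cam("top");cv2.imwrite("pics/s8.png",np.hstack([cv2.resize(T[0][230:330,370:470],(400,400),interpolation=2),cv2.resize(W[0][175:275,190:290],(400,400),interpolation=2)]))
a=np.radians(-11.0);u=np.array([np.cos(a),np.sin(a)]);n=np.array([-u[1],u[0]])
for k,z in(("wood",.012),("blue",.022)):
    for p,c in blobs(C[0],k,800,60000):
        v=shape(C,c,z)
        if np.linalg.norm(v[0]-[.5,.18])<.07:
            P=plane(C,c,z)[:,:2]; print(k,[np.round(q,4) for q in v],"min u",(P@u).min().round(4),"n",(P@n).min().round(4),(P@n).max().round(4))
E
```

```text
t: 35.28
tcp_pos: [0.4986, 0.1768, 0.0159]
tool_rot: [-0.3, -3.124, 0.001]
ft_force: [-8.5, 1.1, -2.1]
finger_gap: 0.0295
grip_force: 30.0
t: 35.9
tcp_pos: [0.4992, 0.1763, 0.0454]
tool_rot: [-0.301, -3.125, 0.003]
ft_force: [0.5, 0.7, -0.2]
finger_gap: 0.0599
grip_force: 0.0
t: 36.52
tcp_pos: [0.363, 0.2038, 0.1666]
tool_rot: [0.3, 3.127, 0.002]
ft_force: [0.4, 0.5, -0.5]
finger_gap: 0.06
grip_force: 0.0
wood [array([0.5483, 0.1895]), array([0.5482, 0.1897]), array([51.5, 18.6]), np.float64(-10.5)] min u 0.4762 n 0.2813 0.3003
wood [array([0.5405, 0.1488]), array([0.5404, 0.1491]), array([51.6, 18.4]), np.float64(-11.9)] min u 0.4763 n 0.2398 0.2585
wood [array([0.4576, 0.1855]), array([0.4576, 0.1858]), array([59.6, 32.9]), np.float64(78.4)] min u 0.3969 n 0.2397 0.2996
```

View pics/s8.png

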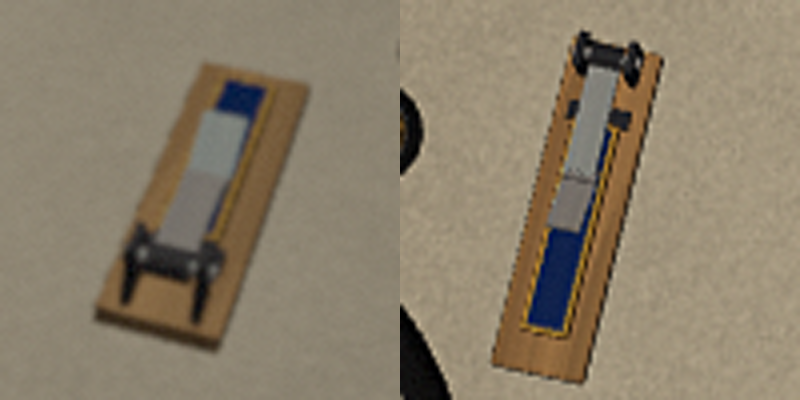

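The top crop shows the bookmark's far end against the dark stop, the bookmark in line with the board, and the arm lying on it. One last numeric check, then I'll hand in.

```bash
python3 - <<'E'
from h import *
C=cam("wrist");a=np.radians(-11.0);u=np.array([np.cos(a),np.sin(a)]);n=np.array([-u[1],u[0]])
m=mask(C[0],"blue");v,w=np.nonzero(m);P=plane(C,np.c_[w,v],.022)[:,:2]
k=(abs(P@n-.2697)<.014)&(P@u>.39)&(P@u<.47);print("blue near end from board edge",((P@u)[k].min()-.3969).round(4),"mid n",((P@n)[k].min()/2+(P@n)[k].max()/2).round(4))
T=cam("top")
for p,c in blobs(T[0],"blue",60,4000):
    X=shape(T,c,.018)
    if .3<X[0][0]<.75: print([np.round(q,3) for q in X])
E
```

```text
blue near end from board edge 0.0723 mid n 0.2697
[array([ 0.413, -0.305]), array([ 0.414, -0.305]), array([41.9, 40.8]), np.float64(79.9)]
[array([0.509, 0.174]), array([0.513, 0.174]), array([81.1, 21.5]), np.float64(-11.5)]
[array([0.6  , 0.308]), array([0.599, 0.308]), array([45.3, 44.9]), np.float64(46.8)]
```

```bash
python3 -c "
from rig import manip
print(manip.job_done())"
```

```text
the job is handed in; nothing more can be done
None
```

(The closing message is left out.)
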